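# Pin a bracket on the tilted weld fixture

## Task

Take the red-handled locating pin out of its grey holder and guide it in your grip through the hole of the aluminium bracket on the tilted weld fixture, until its collar sits flat on the bracket, then let go. Do not change the angle of the fixture's plate, and leave the pliers, the tape measure and the welded T-joint where they are.

Things in the scene. Friction and masses are not known exactly. Their poses are not given: they have to be found in the camera images.
- pin: Locating pin, 90 g: round steel shank 12 mm in diameter and 40 mm long (its last 6 mm taper to 7 mm), a steel collar 28 mm in diameter and 6 mm thick, above it a round light plastic red handle 24 mm in diameter and 44 mm long. Origin: on the pin's axis at the underside of the collar; z runs from the shank to the handle, so the handle spans z = 6 to 50 mm. It starts standing upright and loose in the holder, collar on the holder's top.
- pin_tip (a point): Tip of the pin's shank, 40 mm below the pin's origin; same axes as the pin.
- holder: Grey block that stores the pin, 64 x 64 mm and 50 mm high, on a thin foot plate of 76 x 76 mm, fixed to the table. Origin: centre of its underside; z up. The pin stands in the vertical hole, 15 mm in diameter and 46 mm deep, in the middle of the top.
- fixture: Blue base of the tilting weld fixture, 130 x 96 mm, fixed to the table. Origin: centre of its underside; z up; the plate rises toward its +x, and its -x edge with the hinge faces roughly toward the robot. The whole fixture stays below 140 mm above the table.
- tilt_plate (a joint): Angle of the fixture's dark steel plate to level, rad; it rises toward the fixture's +x. It starts between 0.38 and 0.52 (22 to 30 degrees) and is held by stiff friction of about 8 N m.
- pin_hole (a point): Centre of the mouth of the hole on the bracket's face. z: the hole's axis, out of the face (upward and tilted toward the robot); x: up the slope; y: level, across the plate. The hole is 14.5 mm in diameter and goes straight through bracket and plate, 22 mm in all, with free space below. The bracket's face is flat for 40 mm down the slope and up to a rib 40 mm up the slope (24 mm tall), and 32 mm to each side; beyond its sides nothing rises above the face.
- pliers: Blue-handled pliers lying on the table, 40 x 174 x 12 mm, bystander. Origin: centre of the underside.
- tape_measure: Yellow tape measure lying on the table, 66 x 99 x 38 mm, bystander. Origin: centre of the underside.
- t_joint: Small welded steel T-joint lying on the table, 45 x 80 x 40 mm, bystander. Origin: centre of the underside.
Mind the look-alikes: they are no part of the job. Of the things that look like the pin, the middle-sized one is meant.

How it is judged:
By the outcome, as a careful person would: the job done as asked, in the order asked, and still so for the second after the job is handed in, with the robot touching nothing.
It also fails if it takes over 42 s, if anything falls off the work surface, if the arm or the gripper's body presses on something with over 40 N, if the wrist force passes 120 N, or if a joint passes its speed limit or range.

## Robot

A 7-joint arm with a two-finger parallel gripper is mounted at the origin on a cart in front of the work surface, level with it; the furniture and walls round the work are solid. World frame = base frame: x ahead of the robot, y to its left, z up, the work surface at z = 0. Lengths are in m, angles in degrees, forces in N, time in s.
With the tool pointing down it reaches from about 0.425 to 1.025 m from the base axis. Payload 3.6 kg.
Tool frame: the origin (TCP) lies midway between the tips of the shut fingers; the grasp point (between the pads) lies 19 mm behind it; z points along the fingers, y is the line along which they close (so a half turn about z gives the same grasp; the last joint's range is limited). The gripper opens to 85 mm and grips with 20 to 120 N. Pads are 22 mm wide; open, the fingers measure 114 mm over their backs; the gripper's body (76 mm by 85 mm) begins 54 mm behind the grasp point. The pads swing forward as they close: fully open they stand 13 mm farther back than shut.
Start: joints at [70.159, 33.873, 2.773, 92.16, -1.908, 54.013, -1.931], TCP at [0.181, -0.702, 0.231] pointing down, gripper open.
Joint ranges: [-153.93, 153.93], [-27.13, 128.08], [-72.61, 78.16], [10.71, 143.7], [-87.88, 267.88], [4.46, 118.87], [-176.78, 176.78]. Speed limits (degrees/s): [147.25, 147.25, 180, 180, 180, 180, 180].

## Interface

Orientations are given as a 3x3 rotation matrix whose columns are the frame's x, y, z axes.
In Python, from bench import status, optics, job gives the robot as it stands. The module is installed in compiled form; this text tells all that it offers.
- The arm moves only by the shell command python3 -m handwheel 'ROWS' [FORCE]. ROWS is a JSON object of lists of equal length, an entry for each row: "delta_rot": the turn, a rotation vector about the tool's x, y, z in rad, a list of three; "delta_pos": the shift along the tool's x, y, z in mm, a list of three; "claw": the gripper's target within -1 to 1 (fully open at 1, half-way at 0, shut at -1). In form: {"delta_rot": [[rx, ry, rz], ...], "delta_pos": [[dx, dy, dz], ...], "claw": [claw, ...]}. A call has 1 to 20 rows; each row is the pose to reach, as a shift and turn from the pose commanded when the call began, along the tool's axes at that moment; what a row does not reach only later rows make up. A row lasts 1/8 s, in which the tool goes at most 62.5 mm and 10.7 degrees, less where a joint would pass 70% of its speed; a pose out of reach is approached as far as the arm can. A call with a gripper value outside its range is refused whole. The fingers move at their own pace and stop on an object; FORCE is the grip in N (left out, the last holds). Time passes only in rows, so rows that repeat a pose let the fingers close. It gives the time, the measured TCP pose, the force, the opening and the grip force at its end, in the units of the state.
- status.sense(): the state, without advancing time (a new reading comes with each control period).
- optics.read_camera(name): name is "side" or "top"; returns a dict with "image" (400x640x3 uint8, red, green, blue), "fov_y" (degrees; the focal length in pixels is half the picture's height over the tangent of half this angle, whatever the lens; pixels are square), "cx", "cy" (the principal point, pixels), "rvec" (rotation vector, rad) and "tvec" (3), from world to camera coordinates, as OpenCV has them. Camera axes: x right, y down, z forward; pixel columns grow to the right and rows downward; lengths in m; the calibration is good to about 2 mm. A picture is of the moment at which its call begins. There is no depth.
- job.job_done(): hands the job in; it is judged then, once.
The state is a dict: "time_s": time; "joint_pos": joint angles; "qd": joint speeds; "effort": joint torques, N m; "tcp_pos": TCP position; "ee_rot": TCP orientation; "force": force on the tool from outside, world axes, zero at the start; "ft_torque": the same for the moment, N m; "grip_width": finger opening in m; "finger_force": force on a finger pad.
Only numpy, scipy, OpenCV 4.12 (cv2) and the standard library are available. Lean on these libraries where they do the work, as an engineer would, in place of code of your own. Each camera call takes 0.05 s, during which the arm holds its last target. There are 200 camera calls.

## Working session

There is one attempt and no reset: what is moved stays moved. The work goes in short steps, Python scripts to look and compute and a shell command to move; the robot and the scene stay as the last step left them, time stands still between calls to the robot, and variables do not carry over. Pictures are saved under pics/ and viewed, at most 10 in all, crops included, and the job is handed in when it is done.

```bash
mkdir -p pics
python3 - <<'E'
from bench import status, optics
import cv2,pickle
s=status.sense();print(s)
d={}
for n in("side","top"):
    c=optics.read_camera(n);d[n]=c;cv2.imwrite(f"pics/{n}0.png",c["image"][:,:,::-1]);print(n,{k:v for k,v in c.items() if k!="image"})
pickle.dump(d,open("c0.pkl","wb"))
E
```

```text
{'time_s': 0.0, 'joint_pos': array([70.15766201, 33.92492129,  2.76800163, 92.23787094, -1.90798405,
       54.01252358, -1.93053824]), 'qd': array([-0.00418547,  0.00717751,  0.05048436, -0.01772095,  0.01075421,
        0.05041329, -0.01784774]), 'effort': array([-5.54832495e-04, -5.48682153e+01,  1.54680088e+00, -1.98118472e+01,
        9.37853591e-03,  8.77780141e-03, -1.71905123e-05]), 'tcp_pos': array([ 0.18113248, -0.70113927,  0.23014182]), 'ee_rot': array([[ 9.68193296e-01,  2.50202446e-01, -6.91082877e-04],
       [ 2.50203366e-01, -9.68190926e-01,  2.14632390e-03],
       [-1.32084681e-04, -2.25096767e-03, -9.99997458e-01]]), 'force': array([-1.41079897,  0.63860705,  0.08565477]), 'ft_torque': array([ 0.0011055 ,  0.01790081, -0.06028589]), 'finger_force': 0.0, 'grip_width': 0.08547415803421816}
side {'fov_y': 49.330561993785125, 'cx': 320.112225432506, 'cy': 202.9025175251481, 'rvec': array([ 0.53243044, -2.5856276 ,  1.30100579]), 'tvec': array([0.48172874, 0.2038092 , 0.80974684])}
top {'fov_y': 43.57918524698974, 'cx': 315.27803352005327, 'cy': 197.3090254062888, 'rvec': array([ 2.17856646, -2.14199803,  0.1445575 ]), 'tvec': array([-0.04099245,  0.54734277,  1.33065328])}
```

View pics/side0.png

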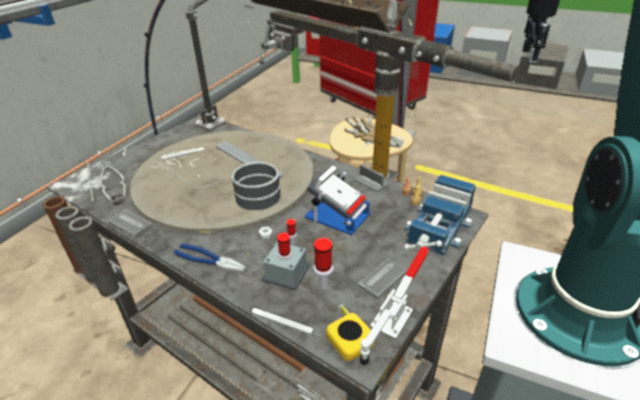

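View pics/top0.png

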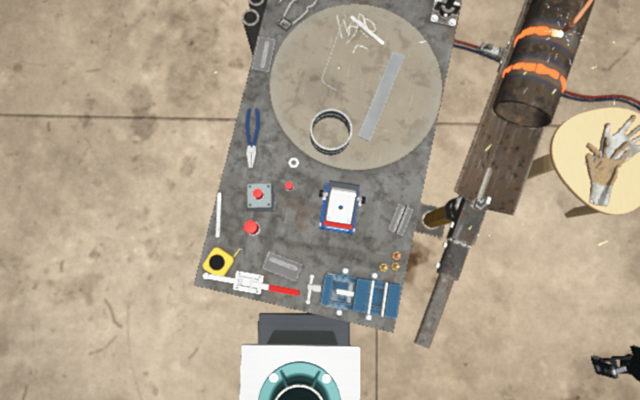

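Side view: three red-handled candidates. They are at (284,243) in the grey holder, (323,255) large and free-standing, and (292,227) small. The top view has them at (258,194), (251,228) and (289,186). The one in the holder is middle-sized, so it fits. I'll confirm it in an enlarged crop.

```bash
cat > h.py <<'E'
import numpy as np,cv2
def cam(c):
    f=200/np.tan(np.radians(c["fov_y"]/2));K=np.array([[f,0,c["cx"]],[0,f,c["cy"]],[0,0,1]])
    R=cv2.Rodrigues(np.array(c["rvec"]))[0];t=np.array(c["tvec"]);return K,R,t
def ray(c,p):
    K,R,t=cam(c);d=R.T@np.linalg.solve(K,[p[0],p[1],1]);return -R.T@t,d/np.linalg.norm(d)
def onz(c,p,z):
    o,d=ray(c,p);return o+d*(z-o[2])/d[2]
def tri(c1,p1,c2,p2):
    o1,d1=ray(c1,p1);o2,d2=ray(c2,p2)
    s=np.linalg.lstsq(np.c_[d1,-d2],o2-o1,rcond=None)[0];a=o1+s[0]*d1;b=o2+s[1]*d2
    return (a+b)/2,np.linalg.norm(a-b)
def proj(c,X):
    K,R,t=cam(c);return cv2.projectPoints(np.atleast_2d(X).astype(float),R,t,K,None)[0][:,0]
def blobs(img,lo,hi,mina=15):
    m=cv2.inRange(cv2.cvtColor(img,cv2.COLOR_RGB2HSV),lo,hi);n,l,s,c=cv2.connectedComponentsWithStats(m)
    return [(s[i].tolist(),c[i].round(2).tolist()) for i in range(1,n) if s[i][4]>=mina]
E
python3 - <<'E'
from h import *;import pickle
d=pickle.load(open("c0.pkl","rb"))
a=d["top"]["image"][165:255,230:370];b=d["side"]["image"][160:295,255:395]
a=cv2.resize(a,None,fx=4,fy=4,interpolation=cv2.INTER_CUBIC)
cv2.imwrite("pics/ctop.png",cv2.resize(d["top"]["image"][165:240,235:375],None,fx=5.5,fy=5.5,interpolation=cv2.INTER_CUBIC)[:,:,::-1])
cv2.imwrite("pics/cside.png",cv2.resize(d["side"]["image"][160:285,255:380],None,fx=4.8,fy=4.8,interpolation=cv2.INTER_CUBIC)[:,:,::-1])
for n in d:
    im=d[n]["image"]
    for lo,hi in(((0,150,110),(6,255,255)),((174,150,110),(180,255,255))): print(n,"red",[x for x in blobs(im,lo,hi) if 150<x[1][1]<290 and 200<x[1][0]<400])
E
```

```text
side red [([347, 196, 18, 18, 102], [355.62, 204.5]), ([277, 219, 18, 35, 314], [285.95, 236.82]), ([314, 238, 18, 14, 202], [322.52, 244.28]), ([315, 251, 16, 18, 228], [322.93, 259.6])]
side red []
top red [([286, 182, 7, 7, 38], [288.66, 185.24]), ([253, 189, 9, 10, 64], [257.31, 193.28]), ([244, 221, 14, 12, 131], [250.28, 226.51]), ([324, 221, 27, 8, 93], [337.0, 224.41]), ([269, 285, 30, 11, 176], [283.48, 289.92])]
top red []
```

View pics/ctop.png

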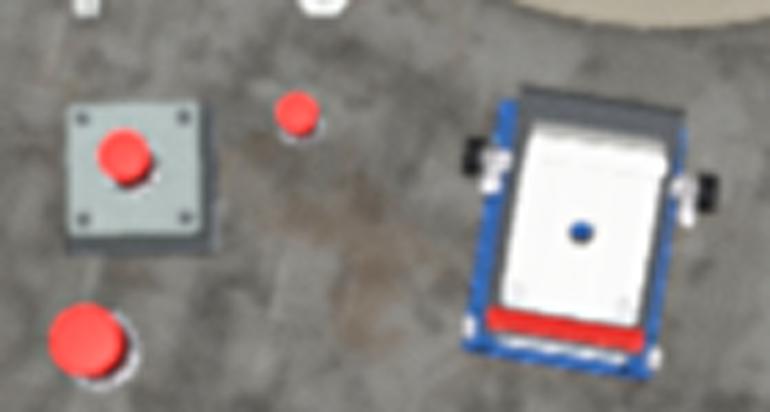

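View pics/cside.png

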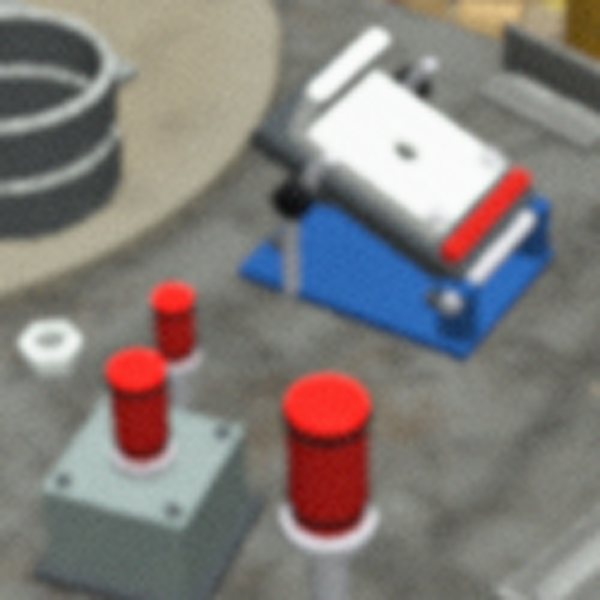

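The crops confirm it: the mid-sized red handle stands in the grey holder (top crop 125,157; side crop 137,370), flanked by a smaller and a larger look-alike. The bracket hole is at top crop (581,232) and side crop (405,151). Next I triangulate the hole, the bracket corners and the pin.

Run:
```python
from h import *;import pickle
d=pickle.load(open("c0.pkl","rb"));T,S=d["top"],d["side"]
print("cams",ray(T,(320,200))[0].round(3),ray(S,(320,200))[0].round(3))
def cen(c,x,y,r):  # darkness-weighted centroid on the white face
    g=c["image"][y-r:y+r+1,x-r:x+r+1].astype(float).min(2);w=np.clip(np.percentile(g,60)-25-g,0,None)
    Y,X=np.mgrid[y-r:y+r+1,x-r:x+r+1];print(g.astype(int));return (w*X).sum()/w.sum(),(w*Y).sum()/w.sum()
ht=cen(T,340,207,4);hs=cen(S,339,191,5)
H,e=tri(T,ht,S,hs);print("hole",ht,hs,H.round(4),e)
tp=lambda x,y:((x+.5)/5.5-.5+235,(y+.5)/5.5-.5+165)
sp=lambda x,y:((x+.5)/4.8-.5+255,(y+.5)/4.8-.5+160)
ll,e1=tri(T,tp(498,304),S,sp(440,242));lr,e2=tri(T,tp(643,328),S,sp(514,174))
print("lower",ll.round(4),lr.round(4),e1,e2)
b=[onz(T,tp(*p),0.01) for p in((465,348),(650,376))];print("base front",b,np.degrees(np.arctan2(*(b[0]-b[1])[:2])))
y=ll-lr;y/=np.linalg.norm(y);print("edge dir",y, np.degrees(np.arctan2(-y[0],y[1])))
u=H-(ll+lr)/2;print("u",u,"tilt",np.degrees(np.arctan2(u[2],np.hypot(*u[:2]))))
# pin
P=onz(T,(257.31,193.28),.1);print("pin by top@z.1",P.round(4))
print("pin tri top disc",tri(T,(257.31,193.28),S,sp(137,370)))
print("proj to side",proj(S,P),"sp",sp(137,370))
g=[onz(T,tp(*p),.05) for p in((66,103),(200,103),(200,235),(68,236))];print("holder top",np.array(g).round(4).tolist(),np.mean(g,0))
```

```text
cams [ 0.377 -0.022  1.389] [0.219 0.676 0.652]
[[250 251 251 251 250 250 250 250 251]
 [250 251 250 248 245 246 248 250 250]
 [251 250 242 187 148 168 219 242 249]
 [251 248 191  91  50  68 136 227 250]
 [252 246 174  66  37  48 116 223 251]
 [252 249 208 119  84  93 164 238 252]
 [251 251 242 205 180 185 233 252 252]
 [251 252 252 248 245 246 252 253 251]
 [250 250 251 252 251 251 252 252 251]]
[[248 248 249 249 250 249 248 248 248 248 249]
 [249 248 249 248 248 249 249 249 249 249 248]
 [248 248 246 242 239 243 247 249 249 249 249]
 [249 248 241 226 215 221 233 243 248 249 249]
 [249 247 237 197 164 172 196 225 243 248 250]
 [249 248 238 197 147 136 157 200 235 247 250]
 [249 248 245 227 181 149 154 189 233 247 249]
 [249 247 248 242 227 208 207 224 239 248 249]
 [249 249 249 248 246 242 242 244 247 249 249]
 [249 248 248 249 249 248 248 249 249 249 250]
 [248 249 249 248 249 248 249 249 250 250 249]]
hole (np.float64(340.2173697270471), np.float64(206.8620347394541)) (np.float64(339.0042796005706), np.float64(191.1398002853067)) [ 0.5193 -0.0976  0.0737] 0.0012461149257725443
lower [ 0.4858 -0.0587  0.0559] [ 0.4748 -0.1298  0.0513] 0.0016232635943497376 0.00014343290032880696
base front [array([ 0.46634284, -0.04392233,  0.01      ]), array([ 0.45388419, -0.13681839,  0.01      ])] 7.6385813365381345
edge dir [0.15222147 0.98630883 0.06343115] -8.77349290540279
u [ 0.03900739 -0.00338239  0.0201014 ] tilt 27.17579966142381
pin by top@z.1 [0.5476 0.1194 0.1   ]
pin tri top disc (array([0.54894554, 0.12010315, 0.0981561 ]), np.float64(0.002351871389494366))
proj to side [[284.46125654 236.00602799]] sp (283.1458333333333, 236.6875)
holder top [[0.5809, 0.1547, 0.05], [0.5821, 0.0889, 0.05], [0.5168, 0.0871, 0.05], [0.5152, 0.1515, 0.05]] [0.54873183 0.12055854 0.05      ]
```

```bash
python3 - <<'E'
from h import *;import pickle
d=pickle.load(open("c0.pkl","rb"));T,S=d["top"],d["side"]
for n,a,b in(("beam end",(423,344),(515,72)),("beam/column",(465,222),(388,47)),("clamp",(485,200),(385,40)),("column foot-ish",(430,217),(381,172)),("gripper",(612,366),(540,50))):
    X,e=tri(T,a,S,b);print(n,X.round(3),round(e,3))
for z in(0,.2,.4,.6): print(z,onz(T,(423,344),z).round(3),onz(S,(515,72),z).round(3))
# slope refinement: rib-base & lower edge at face in side view, with rays onto vertical plane through hole along fixture x
H=np.array([.5193,-.0976,.0737]);yaw=np.radians(-7.7);ex=np.array([np.cos(yaw),np.sin(yaw),0]);ey=np.array([-ex[1],ex[0],0])
tip=lambda z:None
for t in(22,24,26,28,30):
    a=np.radians(t);u=ex*np.cos(a)+[0,0,np.sin(a)];
    pts=np.array([H+40*u/1000+s*ey*.032 for s in(1,-1)]+[H-40*u/1000+s*ey*.032 for s in(1,-1)])
    print(t,(((proj(S,pts)-[255,160]+.5)*4.8-.5).round(0)).tolist(),(((proj(T,pts)-[235,165]+.5)*5.5-.5).round(0)).tolist())
E
python3 -c "
import cv2;i=cv2.imread('pics/top0.png')[80:380,400:640];cv2.imwrite('pics/b.png',cv2.resize(i,None,fx=2,fy=2))"
```

```text
beam end [ 0.211 -0.254  0.343] 0.001
beam/column [ 0.479 -0.342  0.338] 0.033
clamp [ 0.514 -0.389  0.338] 0.008
column foot-ish [ 0.499 -0.359 -0.022] 0.011
gripper [ 0.159 -0.682  0.269] 0.002
0 [ 0.158 -0.33   0.   ] [ 0.201 -1.286  0.   ]
0.2 [ 0.189 -0.285  0.2  ] [ 0.207 -0.684  0.2  ]
0.4 [ 0.221 -0.241  0.4  ] [ 0.212 -0.082  0.4  ]
0.6 [ 0.252 -0.197  0.6  ] [0.217 0.52  0.6  ]
22 [[306.0, 137.0], [373.0, 73.0], [441.0, 234.0], [504.0, 166.0]] [[527.0, 141.0], [660.0, 162.0], [502.0, 300.0], [633.0, 320.0]]
24 [[307.0, 135.0], [374.0, 72.0], [440.0, 236.0], [503.0, 168.0]] [[527.0, 142.0], [660.0, 162.0], [502.0, 299.0], [633.0, 319.0]]
26 [[308.0, 133.0], [375.0, 70.0], [439.0, 238.0], [502.0, 170.0]] [[527.0, 143.0], [660.0, 163.0], [503.0, 298.0], [633.0, 318.0]]
28 [[309.0, 131.0], [376.0, 68.0], [438.0, 239.0], [501.0, 171.0]] [[527.0, 144.0], [660.0, 164.0], [503.0, 297.0], [633.0, 317.0]]
30 [[310.0, 129.0], [378.0, 66.0], [437.0, 241.0], [499.0, 173.0]] [[527.0, 145.0], [660.0, 165.0], [503.0, 296.0], [633.0, 316.0]]
```

View pics/b.png

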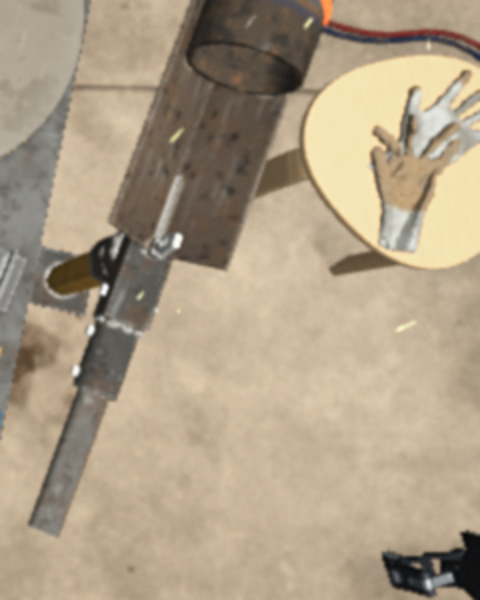

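The beam is in the way: it lies at z≈0.34, running from (0.21,-0.25) to (0.51,-0.39). I'll go over it at TCP z≈0.48, crossing near x≈0.33.

```bash
python3 -m handwheel '{"delta_rot":[[0,0,0],[0,0,0],[0,0,0],[0,0,0],[0,0,0],[0,0,0],[0,0,0.1],[0,0,0.2],[0,0,0.387],[0,0,0.387],[0,0,0.387],[0,0,0.387],[0,0,0.387],[0,0,0.387],[0,0,0.387]],"delta_pos":[[0,0,-62],[0,0,-124],[0,0,-186],[0,0,-250],[0,0,-250],[0,0,-250],[237,-322,-250],[237,-322,-250],[237,-322,-250],[237,-322,-250],[237,-322,-250],[237,-322,-250],[237,-322,-250],[237,-322,-250],[237,-322,-250]],"claw":[1,1,1,1,1,1,1,1,1,1,1,1,1,0.3,0.3]}'; python3 -c "
from bench import status;s=status.sense();print(s['joint_pos'].round(1),s['ee_rot'].round(3))"
```

```text
time_s: 1.98
tcp_pos: [0.3291, -0.3317, 0.4799]
ee_rot: [[0.991, -0.135, -0.002], [-0.135, -0.991, 0.001], [-0.003, -0.001, -1.0]]
force: [0.5, 0.4, -0.2]
grip_width: 0.0556
finger_force: 0.0
[ 42.8   1.9  -3.2 104.2   0.2  74.  -58.3] [[ 0.991 -0.135 -0.002]
 [-0.135 -0.991  0.001]
 [-0.003 -0.001 -1.   ]]
```

```bash
python3 -m handwheel '{"delta_rot":[[0,0,0],[0,0,0],[0,0,0],[0,0,0],[0,0,0],[0,0,0],[0,0,0],[0,0,0],[0,0,0],[0,0,0],[0,0,0],[0,0,0],[0,0,0],[0,0,0],[0,0,0],[0,0,0]],"delta_pos":[[156,-477,0],[156,-477,0],[156,-477,0],[156,-477,0],[156,-477,0],[156,-477,0],[156,-477,0],[156,-477,0],[156,-477,0],[156,-477,100],[156,-477,200],[156,-477,335],[156,-477,335],[156,-477,335],[156,-477,335],[156,-477,335]],"claw":[0.3,0.3,0.3,0.3,0.3,0.3,0.3,0.3,0.3,0.3,0.3,0.3,0.3,0.3,0.3,0.3]}'
python3 - <<'E'
from bench import optics;import cv2,pickle
c={n:optics.read_camera(n) for n in("top","side")};pickle.dump(c,open("c1.pkl","wb"))
a=cv2.resize(c["side"]["image"][150:300,200:400],None,fx=4,fy=4,interpolation=cv2.INTER_CUBIC);cv2.imwrite("pics/s1.png",a[:,:,::-1])
E
```

```text
time_s: 3.98
tcp_pos: [0.5475, 0.1177, 0.1437]
ee_rot: [[0.991, -0.137, -0.005], [-0.137, -0.991, -0.003], [-0.005, 0.003, -1.0]]
force: [-0.2, 0.3, 0.4]
grip_width: 0.0556
finger_force: 0.0
```

View pics/s1.png

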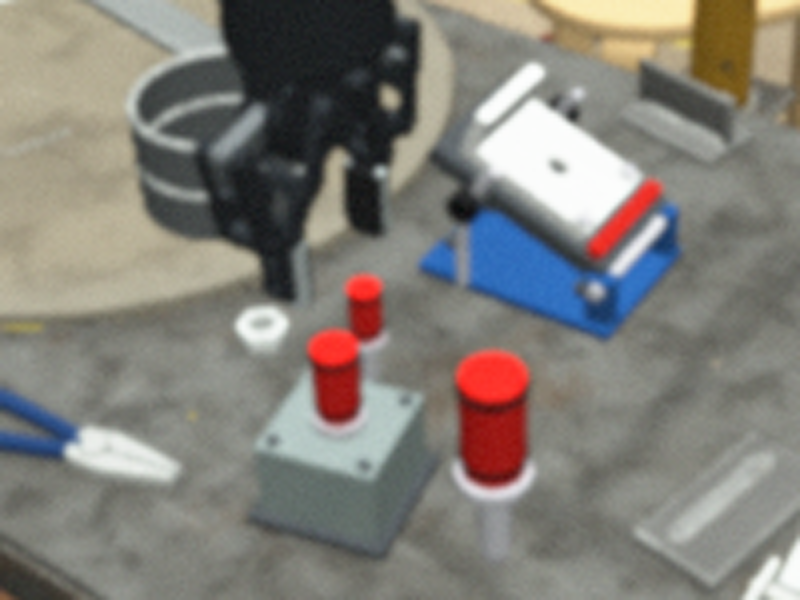

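The side crop shows the open gripper above and behind the pin, with its tips at (283,298) and (372,233). The pin is undisturbed at (334,345). I'll check how calibration and tool agree.

Run:
```python
from h import *;import pickle
from bench import status
s=status.sense();print(s['tcp_pos'].round(4))
c=pickle.load(open("c1.pkl","rb"));S=c["side"];q=lambda x,y:((x+.5)/4-.5+200,(y+.5)/4-.5+150)
p=s['tcp_pos']
for dz in(0,.006):
    y=s['ee_rot'][:,1];print([((v-[200,150]+.5)*4-.5).round(0).tolist() for v in proj(S,[p+[0,0,dz],p+[0,0,dz]+y*.03,p+[0,0,dz]-y*.03])])
print("side pin top", onz(S,q(334,345),.1), "collar z.056",onz(S,q(338,423),.056))
g=[onz(S,q(*v),.05).round(4) for v in((300,379),(427,399),(384,478),(255,455))];print(g,np.mean(g,0))
```

```text
[0.5496 0.1195 0.1466]
[[329.0, 269.0], [365.0, 236.0], [291.0, 304.0]]
[[328.0, 259.0], [365.0, 226.0], [290.0, 294.0]]
side pin top [0.55018168 0.1200889  0.1       ] collar z.056 [0.54725692 0.127593   0.056     ]
[array([0.584 , 0.1004, 0.05  ]), array([0.5169, 0.0888, 0.05  ]), array([0.5122, 0.1477, 0.05  ]), array([0.5777, 0.1582, 0.05  ])] [0.5477   0.123775 0.05    ]
```

```bash
python3 -m handwheel '{"delta_rot":[[0,0,0],[0,0,0],[0,0,0],[0,0,0],[0,0,0],[0,0,0],[0,0,0],[0,0,0],[0,0,0],[0,0,0],[0,0,0]],"delta_pos":[[0,0,30],[0,0,50],[0,0,70],[0,0,79],[0,0,79],[0,0,79],[0,0,79],[0,0,79],[0,0,79],[0,0,79],[0,0,79]],"claw":[0.3,0.3,0.3,0.3,0.3,-1,-1,-1,-1,-1,-1]}' 60
```

```text
time_s: 5.45
tcp_pos: [0.5493, 0.1209, 0.0683]
ee_rot: [[0.991, -0.134, 0.002], [-0.134, -0.991, -0.0], [0.002, -0.0, -1.0]]
force: [-0.3, -0.4, 5.1]
grip_width: 0.0226
finger_force: 58.6
```

```bash
python3 -m handwheel '{"delta_rot":[[0,0,0],[0,0,0],[0,0,0],[0,0,0],[0,0,0],[0,0.1,0],[0,0.2,0],[0,0.3,0],[0,0.4,0],[0,0.4625,0],[0,0.4625,0],[0,0.4625,0],[0,0.4625,0],[0,0.4625,0]],"delta_pos":[[0,0,-25],[0,0,-50],[0,0,-90],[0,0,-130],[0,0,-150],[-10,40,-150],[-20,80,-150],[-30,120,-150],[-40,160,-150],[-53,200,-150],[-53,220,-150],[-53,220,-111],[-53,220,-111],[-53,220,-111]],"claw":[-1,-1,-1,-1,-1,-1,-1,-1,-1,-1,-1,-1,-1,-1]}'
python3 - <<'E'
from bench import optics,status;import cv2,pickle;import numpy as np
s=status.sense();print(s["tcp_pos"].round(4),s["joint_pos"].round(1),s["grip_width"])
c={n:optics.read_camera(n) for n in("top","side")};c["s"]=s;pickle.dump(c,open("c2.pkl","wb"))
a=cv2.resize(c["side"]["image"][140:240,280:400],None,fx=5,fy=5,interpolation=cv2.INTER_CUBIC)
cv2.imwrite("pics/s2.png",a[:,:,::-1])
E
```

```text
time_s: 7.2
tcp_pos: [0.4599, -0.0951, 0.1755]
ee_rot: [[0.923, -0.111, 0.369], [-0.096, -0.994, -0.059], [0.373, 0.019, -0.927]]
force: [-0.2, 1.0, -3.5]
grip_width: 0.0225
finger_force: 59.4
[ 0.4599 -0.0951  0.1755] [  52.9   26.3  -60.7  139.7   84.3   26.4 -174.8] 0.022452614676767964
```

View pics/s2.png

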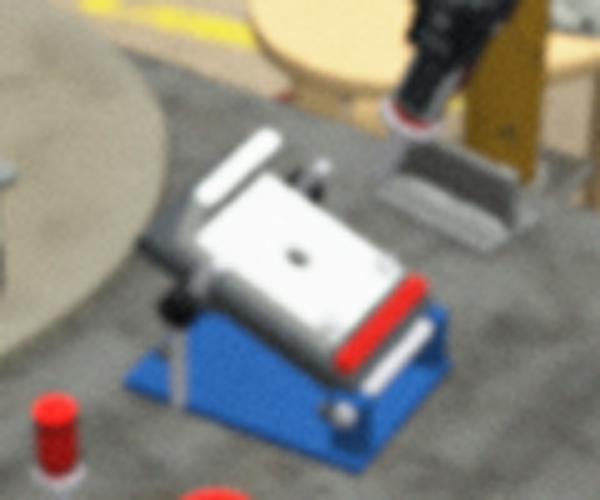

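The pin is held with its collar at crop (412,115). The wrist is near its limits, though: j7 is at −175 and the tilt falls short. A half turn about the tool axis gives the same grip, so I'll spin back to free the wrist.

```bash
python3 -m handwheel '{"delta_rot":[[0,0,-0.1],[0,0,-0.26],[0,0,-0.42],[0,0,-0.58],[0,0,-0.74],[0,0,-0.9],[0,0,-1.06],[0,0,-1.22],[0,0,-1.38],[0,0,-1.54],[0,0,-1.7],[0,0,-1.7]],"delta_pos":[[0,0,-20],[0,0,-40],[0,0,-60],[0,0,-60],[0,0,-60],[0,0,-60],[0,0,-60],[0,0,-60],[0,0,-60],[0,0,-60],[0,0,-60],[0,0,-60]],"claw":[-1,-1,-1,-1,-1,-1,-1,-1,-1,-1,-1,-1]}' ; python3 -c "
from bench import status;s=status.sense();print(s['joint_pos'].round(1),s['grip_width'])"
```

```text
time_s: 8.8
tcp_pos: [0.4378, -0.0916, 0.2308]
ee_rot: [[-0.007, 0.93, 0.368], [0.998, 0.032, -0.062], [-0.069, 0.367, -0.928]]
force: [0.5, 0.3, -0.8]
grip_width: 0.0222
finger_force: 59.4
[ 64.9  18.6 -71.3 138.5  61.7  25.  -55.7] 0.022237961152777524
```

```bash
python3 -m handwheel '{"delta_rot":[[0,0,-0.16],[0,0,-0.32],[0,0,-0.48],[0,0,-0.64],[0,0,-0.8],[0,0,-0.96],[0,0,-1.12],[0,0,-1.28],[0,0,-1.44],[0,0,-1.44]],"delta_pos":[[0,20,-10],[0,40,-20],[0,60,-30],[0,80,-40],[0,100,-45],[0,100,-45],[0,100,-45],[0,100,-45],[0,100,-45],[0,100,-45]],"claw":[-1,-1,-1,-1,-1,-1,-1,-1,-1,-1]}' ; python3 -c "
from bench import status;s=status.sense();print(s['joint_pos'].round(1),s['grip_width'])"
```

```text
time_s: 10.05
tcp_pos: [0.5142, -0.0856, 0.3093]
ee_rot: [[-0.922, 0.116, 0.368], [0.101, 0.993, -0.061], [-0.373, -0.019, -0.928]]
force: [0.6, -0.7, -0.5]
grip_width: 0.0225
finger_force: 59.4
[ 64.1  16.2 -71.7 125.4  39.2  33.2  49.3] 0.022504981929805316
```

```bash
cat > go.py <<'E'
import sys,numpy as np
from bench import status
from scipy.spatial.transform import Rotation as Ro
def target(t,psi,H,d):
    t,psi=np.radians([t,psi]);u=np.array([np.cos(psi)*np.cos(t),np.sin(psi)*np.cos(t),np.sin(t)]);y=np.array([-np.sin(psi),np.cos(psi),0]);n=np.cross(u,y)
    return np.c_[-u,y,-n],np.array(H)+d*n
def rel(R,p):
    s=status.sense();R0=s["ee_rot"];print("p",s["tcp_pos"].round(4),"rot",Ro.from_matrix(R0.T@R).as_rotvec().round(4),"pos mm",(R0.T@(p-s["tcp_pos"])*1e3).round(1))
E
python3 -c "
from go import *
rel(*target(26,-7.8,[.5193,-.0976,.0737],.088))"
```

```text
p [ 0.5142 -0.0856  0.3093] rot [-0.0096 -0.0714  0.0259] pos mm [ 88.2  -7.6 133.4]
```

```bash
python3 -m handwheel '{"delta_rot":[[0,0,0],[-0.01,-0.04,0.026],[-0.01,-0.071,0.026],[-0.01,-0.071,0.026],[-0.01,-0.071,0.026],[-0.01,-0.071,0.026],[-0.01,-0.071,0.026],[-0.01,-0.071,0.026]],"delta_pos":[[20,-2,30],[40,-4,60],[60,-6,90],[75,-7,115],[88,-8,133],[88,-8,133],[88,-8,133],[88,-8,133]],"claw":[-1,-1,-1,-1,-1,-1,-1,-1]}'
python3 - <<'E'
from bench import optics,status;import cv2,pickle
from go import *;import h
s=status.sense();print(s["joint_pos"].round(1))
rel(*target(26,-7.8,[.5193,-.0976,.0737],.088))
c={n:optics.read_camera(n) for n in("top","side")};c["s"]=s;pickle.dump(c,open("c3.pkl","wb"))
cv2.imwrite("pics/s3.png",cv2.resize(c["side"]["image"][140:230,290:390],None,fx=6,fy=6,interpolation=cv2.INTER_CUBIC)[:,:,::-1])
for d in(0.018,.058):
  X=s["tcp_pos"]+d*s["ee_rot"][:,2];print("pred side crop",d,(h.proj(c["side"],X)-[290,140]+.5)*6-.5)
E
```

```text
time_s: 11.05
tcp_pos: [0.4821, -0.0931, 0.1541]
ee_rot: [[-0.89, 0.134, 0.435], [0.121, 0.991, -0.058], [-0.439, 0.001, -0.898]]
force: [1.1, -0.0, -1.2]
grip_width: 0.0224
finger_force: 59.4
[ 41.2  26.4 -46.3 141.4 109.8  22.4 -21.4]
p [ 0.4821 -0.0931  0.1541] rot [0.0013 0.0008 0.0013] pos mm [1.5 0.6 0.7]
pred side crop 0.018 [[371.1467846  188.50379347]]
pred side crop 0.058 [[327.41847098 256.70237481]]
```

View pics/s3.png

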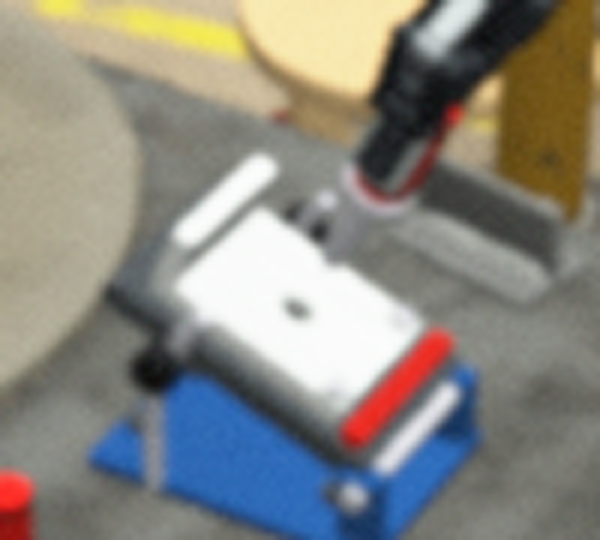

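The pin is poised over the bracket, tip at about crop (333,262), hole at (297,306). I'll measure the pin's axis against the hole from an image difference.

Run:
```python
from h import *;import pickle
c0=pickle.load(open("c0.pkl","rb"));c3=pickle.load(open("c3.pkl","rb"));s=c3["s"];S=c3["side"]
a=c0["side"]["image"].astype(float).mean(2);b=S["image"].astype(float).mean(2)
p,z=s["tcp_pos"],s["ee_rot"][:,2]
D=cv2.GaussianBlur(b,(3,3),0)-cv2.GaussianBlur(a,(3,3),0)
np.set_printoptions(linewidth=220)
print("D rows172-188 cols 338-362");print(D[172:188,338:362].astype(int))
# centre of the shank across rows: predicted axis vs |D| centroid
for d in(.030,.036,.042,.048,.054):
    q=proj(S,p+d*z)[0];q0=proj(S,p+.02*z)[0];e=q-q0;e/=np.linalg.norm(e);m=np.array([-e[1],e[0]])
    k=np.arange(-7,7.01,.5);pts=(q+k[:,None]*m).astype(np.float32)
    v=np.abs(cv2.remap(D.astype(np.float32),pts[:,0],pts[:,1],cv2.INTER_LINEAR)).ravel()
    w=np.clip(v-6,0,None);print(d,q.round(2),"m",m.round(2),"off px",round((w*k).sum()/w.sum(),2),v.astype(int))
# how the top view sees it
T=c3["top"];print("top: hole px min",T["image"][203:212,336:346].min(2))
print("tip top",proj(T,p+.058*z),proj(T,p+.018*z))
```

```text
D rows172-188 cols 338-362
[[  1   1   1   1   2   2   0   0   0   7  18  24  15  -7 -28 -39 -39 -36 -34 -29 -19  -8  -1   1]
 [  1   1   1   1   2   3   1   0   0   2  11  21  25  17   2  -8 -12 -10  -8  -2   3   4   2   1]
 [  1   1   1   1   1   2   2   1   1   3   6  13  19  22  21  19  19  19  18  16  12   6   3   1]
 [  1   1   2   1   1   1   1   3   5   6   5   6   8  12  17  23  25  24  19  13   7   3   1   1]
 [  1   1   2   3   2   2   2   3   6   8   6   3   0   1   4   8  10   8   5   2   1   1   1   2]
 [  1   1   2   3   3   4   4   4   5   6   5   1  -2  -4  -4  -2   0   0  -1   0   1   2   2   3]
 [  0   0   2   2   2   4   5   5   3   2   0  -2  -5  -5  -4  -2   0   0   0   1   2   0   1   4]
 [  0   1   2   2   2   4   5   5   2  -1  -4  -6  -6  -4   0   1   1   1   2   3   2   0   2   3]
 [  0   1   1   1   0   0   1   2   0  -3  -6  -7  -6  -1   1   2   1   2   3   3   2   1   2   2]
 [  0   1   0   0  -4 -11 -14 -11  -8  -6  -6  -6  -4   0   2   2   1   1   2   3   2   1   0   0]
 [  0   0   0   0  -7 -23 -39 -38 -24 -12  -7  -4  -2   0   0   0   1   1   1   2  
[... 893 characters left out ...]
 [-0.84 -0.54] off px -2.63 [1 1 1 0 1 2 4 5 6 6 6 5 3 1 0 2 4 5 5 5 4 4 3 3 3 3 3 3 2]
0.054 [344.86 181.26] m [-0.84 -0.54] off px -1.19 [ 1  1  1  0  0  2  5  8 13 16 21 24 24 23 18 13 10  5  1  0  1  1  2  2  2  2  1  1  1]
top: hole px min [[251 252 252 252 252 251 251 251 252 252]
 [252 252 252 250 247 247 250 251 251 252]
 [252 252 246 193 155 174 225 246 250 252]
 [253 250 197  93  51  68 140 233 252 252]
 [253 249 180  69  40  50 121 228 253 252]
 [253 252 214 118  80  95 171 241 253 252]
 [253 254 243 181 152 176 238 255 254 252]
 [253 254 244 202 194 230 255 255 253 251]
 [253 246 206 171 182 226 252 254 252 251]]
tip top [[340.3170215  210.08108529]] [[340.16118711 215.53840318]]
```

Run:
```python
from h import *;import pickle
c0=pickle.load(open("c0.pkl","rb"));c3=pickle.load(open("c3.pkl","rb"));T=c3["top"]
np.set_printoptions(linewidth=220)
print("gray rows 203-226 cols 328-352");print(T["image"][203:226,328:353].astype(float).mean(2).astype(int))
s=c3["s"];print(proj(T,[s["tcp_pos"]+d*s["ee_rot"][:,2] for d in(-.019,.012,.018,.058)]), proj(c3["side"],s["tcp_pos"]+.058*s["ee_rot"][:,2]))
```

```text
gray rows 203-226 cols 328-352
[[175 247 253 252 252 251 250 251 251 252 252 253 253 252 252 251 252 252 251 251 251 251 251 252 255]
 [186 251 253 252 251 251 250 251 252 252 253 251 248 248 251 252 251 252 251 251 251 251 251 253 254]
 [207 255 253 251 251 251 250 251 252 253 246 210 183 196 231 247 251 252 251 251 251 251 251 253 254]
 [220 255 253 251 251 251 251 251 253 251 207 137 112 120 164 233 253 252 251 251 251 251 252 254 254]
 [226 254 252 252 251 251 251 252 253 251 186 106  93  95 138 229 254 252 251 251 251 251 252 255 253]
 [240 254 252 252 251 251 251 252 253 253 216 124  94 105 171 244 254 252 251 251 251 251 252 255 253]
 [247 254 252 252 251 251 251 252 253 254 245 184 153 178 240 255 254 252 251 251 251 251 252 255 249]
 [252 253 252 252 251 250 251 252 253 254 244 203 194 231 255 255 253 251 251 251 251 251 253 255 239]
 [255 253 252 252 251 251 252 253 253 246 206 172 183 226 252 254 252 251 251 251 251 252 253 255 223]
 [255 253 252 251 251 251 253 253 249 233 194 189 200 219 242 252 252 251 251 251 251 252 254 254 190]
 [255 253 252 252 252 252 253 250 235 2
[... 747 characters left out ...]
  62 119 180 147  71  69 100 104 102]
 [ 98  90  44  27  34  32  40  72 119 131 136 138 137 135 133 121  92 134 183 129  68  63  74  97 105]
 [ 42  38  28  29  33  33  38  67 119 134 136 135 135 135 135 128 116 111 111  69  49  46  63  95 108]
 [ 64  59  42  29  37  37  38  59 109 132 132 130 132 134 134 130 115  77  47  34  35  37  51  81 101]
 [ 72  63  44  32  34  36  36  48  92 123 118 114 122 128 129 127 105  60  34  35  39  38  44  60  78]
 [ 70  64  45  36  32  34  33  37  55  67  62  60  66  77  83  81  69  41  35  40  37  38  39  45  46]]
[[340.00843754 220.88769031]
 [340.1369981  216.38550174]
 [340.16118711 215.53840318]
 [340.3170215  210.08108529]] [[344.1530785  182.36706247]]
```

```bash
python3 -c "
from go import *
print(status.sense()['force'])
rel(*target(26,-7.8,[.5193,-.0976,.0737],.088))"
```

```text
[-0.16148692  0.84569219  0.01015442]
p [ 0.4822 -0.0933  0.1544] rot [0.001  0.0016 0.002 ] pos mm [1.8 0.7 0.9]
```

```bash
python3 -m handwheel '{"delta_rot":[[0,0,0],[0,0,0],[0,0,0],[0,0,0],[0,0,0],[0,0,0],[0,0,0],[0,0,0]],"delta_pos":[[0,-1,5],[0,-1,12],[0,-1,19],[0,-1,25],[0,-1,29],[0,-1,33],[0,-1,36],[0,-1,36]],"claw":[-1,-1,-1,-1,-1,-1,-1,-1]}' ; python3 -c "
from go import *
s=status.sense();print(s['force'],s['ft_torque'],s['joint_pos'].round(1))
rel(*target(26,-7.8,[.5193,-.0976,.0737],.052))"
```

```text
time_s: 12.15
tcp_pos: [0.4971, -0.0962, 0.121]
ee_rot: [[-0.891, 0.132, 0.435], [0.119, 0.991, -0.058], [-0.438, 0.0, -0.899]]
force: [0.9, -0.9, -1.0]
grip_width: 0.0225
finger_force: 59.4
[ 0.92352299 -0.94173822 -0.98897484] [ 0.02406842  0.48552279 -0.05662679] [ 41.2  33.  -47.6 140.8 115.6  28.1 -25.5]
p [ 0.4971 -0.0962  0.121 ] rot [ 0.0017 -0.      0.003 ] pos mm [0.8 1.6 0.3]
```

```bash
python3 -m handwheel '{"delta_rot":[[0,0,0],[0,0,0],[0,0,0],[0,0,0],[0,0,0]],"delta_pos":[[0,0,3],[0,0,6],[0,0,9],[0,0,12],[0,0,12]],"claw":[-1,-1,-1,-1,-1]}' ; python3 -c "
from go import *
s=status.sense();print(s['force'],s['ee_rot'].T@s['force'],s['ft_torque'])
rel(*target(26,-7.8,[.5193,-.0976,.0737],.040))"
```

```text
time_s: 12.78
tcp_pos: [0.5023, -0.0969, 0.1102]
ee_rot: [[-0.891, 0.132, 0.434], [0.119, 0.991, -0.058], [-0.438, 0.0, -0.899]]
force: [0.8, 0.2, -0.5]
grip_width: 0.0226
finger_force: 59.4
[ 0.77549199  0.1881094  -0.51243891] [-0.44392173  0.28896791  0.78663693] [-0.01734761  0.37748771 -0.0163616 ]
p [ 0.5023 -0.0969  0.1102] rot [ 0.0018 -0.0002  0.0029] pos mm [0.8 1.6 0.2]
```

```bash
python3 -m handwheel '{"delta_rot":[[0,0,0],[0,0,0],[0,0,0],[0,0,0],[0,0,0],[0,0,0]],"delta_pos":[[0,0,4],[0,0,8],[0,0,12],[0,0,16],[0,0,19],[0,0,19]],"claw":[-1,-1,-1,-1,-1,-1]}' ; python3 -c "
from go import *
s=status.sense();print(s['force'],s['ee_rot'].T@s['force'],s['ft_torque'])
rel(*target(26,-7.8,[.5193,-.0976,.0737],.021))"
```

```text
time_s: 13.52
tcp_pos: [0.5105, -0.098, 0.0931]
ee_rot: [[-0.891, 0.132, 0.434], [0.119, 0.991, -0.058], [-0.438, 0.0, -0.899]]
force: [0.6, -0.5, -1.4]
grip_width: 0.0223
finger_force: 59.8
[ 0.58565249 -0.53235727 -1.37167154] [ 0.01605343 -0.4506083   1.51808114] [0.01012158 0.36668118 0.02849073]
p [ 0.5105 -0.098   0.0931] rot [ 0.0018 -0.0001  0.003 ] pos mm [0.7 1.6 0.3]
```

Smooth and contact-free. Now the last few millimetres, in 1 mm steps.

```bash
python3 -m handwheel '{"delta_rot":[[0,0,0],[0,0,0],[0,0,0],[0,0,0]],"delta_pos":[[0,0,1],[0,0,2],[0,0,3],[0,0,3]],"claw":[-1,-1,-1,-1]}' ; python3 -c "
from go import *
s=status.sense();print(s['ee_rot'].T@s['force'],s['ft_torque'])
rel(*target(26,-7.8,[.5193,-.0976,.0737],.018))"
python3 - <<'E'
from bench import optics;import cv2
c=optics.read_camera("side");cv2.imwrite("pics/s4.png",cv2.resize(c["image"][140:230,290:390],None,fx=6,fy=6,interpolation=cv2.INTER_CUBIC)[:,:,::-1])
E
```

```text
time_s: 14.02
tcp_pos: [0.511, -0.0979, 0.0926]
ee_rot: [[-0.89, 0.13, 0.437], [0.115, 0.991, -0.06], [-0.441, -0.003, -0.897]]
force: [-9.8, -0.9, 25.1]
grip_width: 0.0225
finger_force: 62.8
[ -2.40360507  -2.24996234 -26.73310174] [-0.49797322  0.19396634 -0.25090136]
p [ 0.511  -0.0979  0.0926] rot [-0.0003  0.0033  0.0064] pos mm [0.9 1.4 2.6]
```

View pics/s4.png

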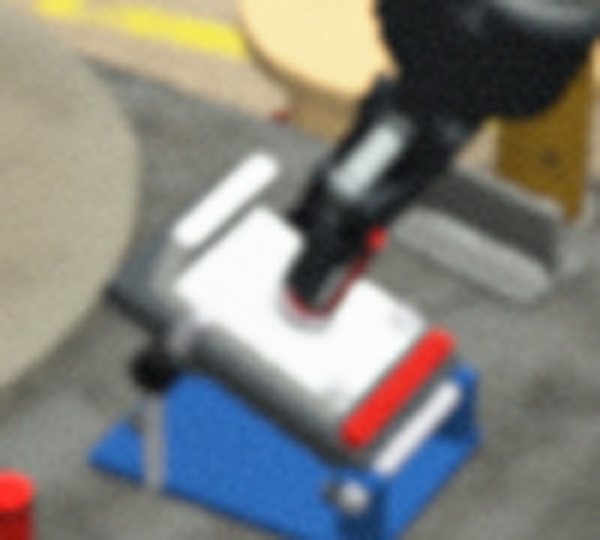

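The collar sits on the bracket (crop 310,310) with about 27 N of contact. I'll ease off, release and back out along the axis.

```bash
python3 -m handwheel '{"delta_rot":[[0,0,0],[0,0,0],[0,0,0],[0,0,0],[0,0,0],[0,0,0],[0,0,0],[0,0,0],[0,0,0],[0,0,0],[0,0,0],[0,0,0],[0,0,0],[0,0,0],[0,0,0]],"delta_pos":[[0,0,-1.5],[0,0,-1.5],[0,0,-1.5],[0,0,-1.5],[0,0,-1.5],[0,0,-1.5],[0,0,-1.5],[0,0,-10],[0,0,-25],[0,0,-45],[0,0,-70],[0,0,-100],[0,0,-130],[0,0,-130],[0,0,-130]],"claw":[-1,-0.5,-0.3,-0.1,0.2,0.2,0.2,0.2,0.2,0.2,0.2,0.2,0.2,0.2,0.2]}'
python3 - <<'E'
from bench import optics,status;import cv2,pickle
s=status.sense();print(s["joint_pos"].round(1))
c={n:optics.read_camera(n) for n in("top","side")};pickle.dump(c,open("c5.pkl","wb"))
a=cv2.resize(c["side"]["image"][140:300,240:400],(600,600),interpolation=cv2.INTER_CUBIC);cv2.imwrite("pics/s5.png",a[:,:,::-1])
E
```

```text
time_s: 15.95
tcp_pos: [0.4552, -0.0905, 0.2075]
ee_rot: [[-0.891, 0.132, 0.435], [0.118, 0.991, -0.058], [-0.439, -0.001, -0.899]]
force: [-0.2, -0.2, 0.1]
grip_width: 0.0513
finger_force: 0.0
[ 37.4  14.5 -37.9 141.7  87.9  11.1  -0.4]
```

View pics/s5.png

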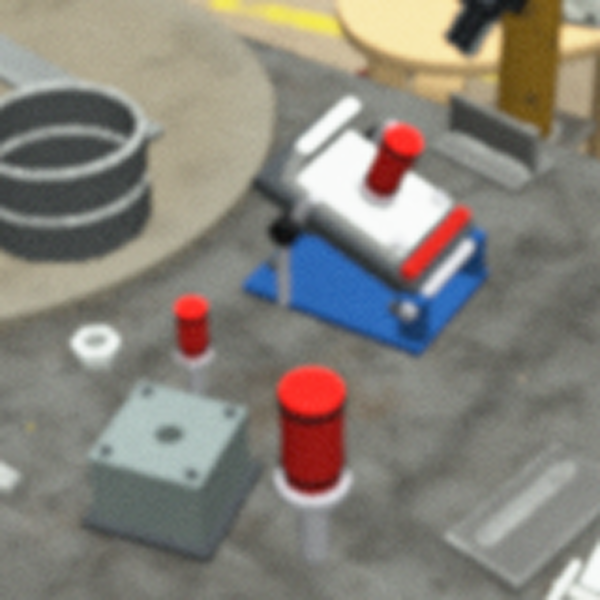

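The pin stands in the bracket, perpendicular to the face (crop 395,160), and the holder is empty. I'll check numerically for seating and plate movement.

Run:
```python
from h import *;from go import target;import pickle
c0=pickle.load(open("c0.pkl","rb"));c=pickle.load(open("c5.pkl","rb"))
R,X=target(26,-7.8,[.5193,-.0976,.0737],0.05);n=-R[:,2]
for k in("top","side"):
    print(k,"pred top disc",proj(c[k],X),"handle base",proj(c[k],X-.044*n),[b for b in blobs(c[k]["image"],(0,150,90),(6,255,255)) if 330<b[1][0]<360 and 165<b[1][1]<230])
    print([b for b in blobs(c0[k]["image"],(0,150,90),(6,255,255)) if 330<b[1][0]<360 and 190<b[1][1]<230])
a=c0["side"]["image"].astype(int).mean(2);b=c["side"]["image"].astype(int).mean(2)
D=np.abs(a-b)>25;n_,l,s,_=cv2.connectedComponentsWithStats(D.astype(np.uint8));print([x.tolist() for x in s[1:] if x[4]>8])
```

```text
top pred top disc [[339.91782792 213.20662064]] handle base [[340.11365001 207.40198272]] [([337, 206, 7, 11, 67], [340.07, 210.87]), ([324, 221, 27, 8, 87], [337.66, 224.46])]
[([324, 221, 27, 8, 93], [337.0, 224.41])]
side pred top disc [[348.03675984 177.5083079 ]] handle base [[340.28863521 189.59004506]] [([338, 174, 15, 18, 149], [344.88, 181.68]), ([347, 195, 18, 19, 101], [355.72, 204.34])]
[([347, 196, 18, 18, 102], [355.62, 204.5])]
[[412, 0, 84, 65, 2622], [460, 0, 13, 2, 21], [522, 0, 38, 59, 1386], [584, 0, 56, 241, 2263], [391, 54, 52, 41, 715], [433, 54, 7, 8, 41], [529, 58, 7, 5, 19], [358, 87, 43, 69, 1204], [401, 89, 23, 26, 353], [610, 144, 5, 3, 11], [592, 155, 17, 11, 61], [613, 156, 8, 5, 21], [600, 168, 6, 6, 25], [335, 179, 16, 17, 171], [616, 180, 4, 4, 10], [591, 191, 4, 4, 15], [573, 192, 4, 8, 19], [606, 202, 3, 4, 9], [570, 206, 5, 21, 71], [601, 222, 10, 11, 42], [277, 239, 14, 19, 202]]
```

```bash
python3 -c "
from bench import job
print(job.job_done())"
```

```text
the job is handed in; nothing more can be done
None
```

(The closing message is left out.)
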